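Set the test-line valve to half open on its notched plate

TASK

Open the hand valve on the bench from shut to half open: squeeze the catch on its lever to free it, swing the lever anticlockwise to the half-open notch (about 45 degrees, the second of the narrow notches after the wide shut slot) and let the catch spring fully home there, so that the lever is locked when you let go. The line must not be opened noticeably past half on the way, and the pot and the two weights standing around the valve stay where they are.

Things in the scene. Friction and masses are not known exactly. Their poses are not given: they have to be found in the camera images.
- lever (a joint): Lever angle (rad) about the upright stem: 0 shut, 1.571 fully open, grows anticlockwise from above; stays where left (friction 0.5 N m). Starts at 0 to 0.08. Nominal notches for the catch tooth: shut slot -0.13 to 0.22; narrow ones 0.393, 0.785 (half open), 1.178, 1.571, each with 0.024 play either way. All shift together by up to 0.10 either way, unmeasured (see stem): feel or look for them.
- catch (a joint): Angle (rad) of the spring catch on the lever: 0 = released, tooth fully down in a slot or notch; 0.30 = squeezed right up to the fixed grip. The tooth clears the plate's rim above about 0.23; released between notches it rides on the rim at about 0.23. Its spring needs 8 to 13 N at the middle of the bar.
- lever_grip (a point): Point to grip, fixed on the lever, 129 mm above the bench: middle of the squeezed pair (grip + catch bar). x outward along the lever, y level in the opening direction, z up. The black rubber fixed grip, 14 wide, 30 high, covers y -13.5 to +0.5 mm, x -40 to +45. The pair is 27 mm wide here squeezed (y -13.5 to +13.5), 49 mm released (y to +35). Free below for 55 mm.
- catch_bar (a point): Middle of the outer face of the aluminium catch bar (8 mm wide, 26 high, 85 long), about 70 mm from its pivot; moves with the catch. The bar is on the opening (+y) side of the fixed grip: parallel to it when squeezed, splayed outward by 0.30 rad when released. The point's x axis runs along the lever when released, z up.
- stem (a point): Stem axis at lever height (129 mm): the lever's hinge. Fixed; axes as the valve: x = the lever's x when shut, y along the pipe. lever_grip lies 140 mm along the lever's x and 29.5 mm to its -y from here. Stem nut top at 142 mm. Under the lever a round steel notch plate, radius 71.5 mm, top at 114 mm; it is clamped by hand, hence the unmeasured shift of its notches.
- valve: Grey round valve body between two bolted steel flanges on a dark base 126 x 170 mm, fixed to the bench, with pipe stubs to 90 mm either side along its y. Origin under the stem on the bench, x = lever direction when shut.
- oring_pot: bystander: white pot with a screw cap, 48 mm diameter, 50 mm high, standing on the bench; origin under its centre
- ref_weight_0: bystander: larger steel weight, 34 mm diameter, 48 mm high, upright; origin under its centre
- ref_weight_1: bystander: smaller steel weight, 26 mm diameter, 42 mm high, upright; origin under its centre

How it is judged:
On the way:
1. the catch is squeezed clear of the plate while the lever is still at shut (value of joint catch above 0.2 rad and value of joint lever below 0.36 rad), for 0.1 s.
At the end, for the whole second after the job is handed in: The lever stands at rest in the half-open notch (lever between 0.64 and 0.93 rad, wherever the plate puts the notch) with the catch sprung home (below 0.06 rad); the pot and the two weights are within 20 mm of where they stood and upright (value of joint lever between 0.64 and 0.93 rad and value of joint catch below 0.06 rad and velocity of joint lever between -0.05 and 0.05 rad/s and not (distance of oring_pot from where it was at the start of the episode above 0.02 m or angle between oring_pot's own z axis and vertical above 0.35 rad) and not (distance of ref_weight_0 from where it was at the start of the episode above 0.02 m or angle between ref_weight_0's own z axis and vertical above 0.35 rad) and not (distance of ref_weight_1 from where it was at the start of the episode above 0.02 m or angle between ref_weight_1's own z axis and vertical above 0.35 rad)); the robot touches nothing.
It fails at once if the lever is opened past half (beyond 1.05 rad) (value of joint lever above 1.05 rad).
It fails at once if the pot is pushed more than 20 mm or tipped (distance of oring_pot from where it was at the start of the episode above 0.02 m or angle between oring_pot's own z axis and vertical above 0.35 rad).
It fails at once if the larger weight is pushed more than 20 mm or tipped (distance of ref_weight_0 from where it was at the start of the episode above 0.02 m or angle between ref_weight_0's own z axis and vertical above 0.35 rad).
It fails at once if the smaller weight is pushed more than 20 mm or tipped (distance of ref_weight_1 from where it was at the start of the episode above 0.02 m or angle between ref_weight_1's own z axis and vertical above 0.35 rad).
It also fails if it takes over 42 s, if anything falls off the work surface, if the arm or the gripper's body presses on something with over 40 N, if the wrist force passes 120 N, or if a joint passes its speed limit or range.

ROBOT

A 6-joint arm with a two-finger parallel gripper is mounted at the origin on the work surface; the furniture and walls round the work are solid. World frame = base frame: x ahead of the robot, y to its left, z up, the work surface at z = 0. Lengths are in m, angles in rad, forces in N, time in s.
With the tool pointing down it reaches from about 0.375 to 0.9 m from the base axis. Payload 3.1 kg.
Tool frame: the origin (TCP) lies between the finger pads; the fingertips stand 19 mm ahead of it and the grasp point (between the pads) is the TCP; z points along the fingers, y is the line along which they close (so a half turn about z gives the same grasp; the last joint's range is limited). The gripper opens to 87 mm and grips with 3 to 60 N. Pads are 19 mm wide; open, the fingers measure 117 mm over their backs; the gripper's body (75 mm by 190 mm) begins 51 mm behind the grasp point.
Start: joints at [-1.345, 0.527, 1.433, -0, 1.181, -0.178], TCP at [0.246, -0.575, 0.22] pointing down, gripper open.
Joint ranges: [-3.08, 3.08], [-0.75, 2.2], [0.22, 2.44], [-1.43, 4.57], [0, 2.65], [-2.85, 2.85]. Speed limits (rad/s): [2.79, 2.79, 3.14, 3.14, 3.14, 3.14].

INTERFACE

Orientations are given as a unit quaternion [x, y, z, w].
In Python, from rig import telemetry, viewer, hand_in gives the robot as it stands. The module is installed in compiled form; this text tells all that it offers.
- The arm moves only by the shell command python3 -m creep 'ROWS' [FORCE]. ROWS is JSON, a list of rows, each an object with "translation": the shift along the tool's x, y, z in mm, a list of three; "roll": the turn about the tool's z in degrees; "gripper": the finger opening in mm, from 0 to 87. In form: [{"translation": [tx, ty, tz], "roll": roll, "gripper": gripper}, ...]. A call has 1 to 5 rows; each row is the pose to reach, as a shift and turn from the pose commanded when the call began, along the tool's axes at that moment; what a row does not reach only later rows make up. A row lasts 1/12 s, in which the tool goes at most 41.7 mm and 7.16 degrees, less where a joint would pass 70% of its speed; a pose out of reach is approached as far as the arm can. A call with a gripper value outside its range is refused whole. The fingers move at their own pace and stop on an object; FORCE is the grip in N (left out, the last holds). Time passes only in rows, so rows that repeat a pose let the fingers close. It gives the time, the measured TCP pose, the force, the opening and the grip force at its end, in the units of the state.
- telemetry.get_obs(): the state, without advancing time (a new reading comes with each control period).
- viewer.camera(name): name is "scene" or "top" or "wrist"; returns the picture (384x512x3 uint8, blue, green, red); there is no depth.
- viewer.camera_info(name): a dict with "intrinsics" (3x3 intrinsics, pixels), "rvec" (rotation vector, rad) and "tvec" (3), from world to camera coordinates, as OpenCV has them; the wrist camera has in their place "hand_eye" (4x4, takes a point from camera to tool coordinates, whose origin is the TCP and whose axes are the flange's). Camera axes: x right, y down, z forward; pixel columns grow to the right and rows downward; lengths in m; the calibration is good to about 2 mm. A picture is of the moment at which its call begins: read the wrist's pose just before it. camera_info takes no time and is no camera call.
- hand_in(): hands the job in; it is judged then, once.
Trained networks look in the newest picture that a camera, given by its name, has taken for a name from the list of things; names that differ only in an ending like _2 or _b are one class to them, and where a whole thing is asked for, a point or a joint stands for the part that bears it (a point fixed in the world has none). Each returns a list of dicts, best first, with "p" (0 to 1); they miss things now and then, are a little off and sometimes report something else, mostly with a low value. They report only what shows in the picture. A call takes as long as a camera call.
- viewer.recognise(camera, thing): "bbox" ([left, top, width, height] in pixels, round what is visible of it).
The state is a dict: "time": time; "q": joint angles; "joint_velocities": joint speeds; "joint_torque": joint torques, N m; "position": TCP position; "tool_rot": TCP orientation; "ft_force": force on the tool from outside, world axes, zero at the start; "moment": the same for the moment, N m; "grip_width": finger opening in m; "grip_force": force on a finger pad.
Only numpy, scipy, OpenCV 4.12 (cv2) and the standard library are available. Lean on these libraries where they do the work, as an engineer would, in place of code of your own. Each camera call takes 0.05 s, during which the arm holds its last target. There are 200 camera calls.

## Working session

There is one attempt and no reset: what is moved stays moved. The work goes in short steps, Python scripts to look and compute and a shell command to move; the robot and the scene stay as the last step left them, time stands still between calls to the robot, and variables do not carry over. Pictures are saved under pics/ and viewed, at most 10 in all, crops included, and the job is handed in when it is done.

```bash
mkdir -p pics; cat > h.py <<'E'
import numpy as np,cv2
from scipy.spatial.transform import Rotation as R
from rig import telemetry,viewer
def cam(n):
    o=telemetry.get_obs(); i=viewer.camera_info(n); K=np.array(i["intrinsics"])
    if "rvec" in i:
        r=cv2.Rodrigues(np.array(i["rvec"],float))[0]; t=np.array(i["tvec"],float).ravel()
    else:
        T=np.eye(4);T[:3,:3]=R.from_quat(o["tool_rot"]).as_matrix();T[:3,3]=o["position"]
        W=np.linalg.inv(T@np.array(i["hand_eye"])); r=W[:3,:3];t=W[:3,3]
    return K,r,t
def proj(c,p):
    K,r,t=c; q=K@(r@np.array(p,float)+t); return q[:2]/q[2]
def atz(c,uv,z):
    K,r,t=c; d=r.T@np.linalg.solve(K,[uv[0],uv[1],1.]); C=-r.T@t
    return C+d*(z-C[2])/d[2]
E
python3 - <<'E'
from h import *
o=telemetry.get_obs();print({k:np.round(v,3).tolist() for k,v in o.items()})
ims=[]
for n in("scene","top"):
    c=cam(n);im=viewer.camera(n).copy()
    print(n,np.round(-c[1].T@c[2],3))
    for th in("lever_grip","catch_bar","valve","oring_pot","ref_weight_0","ref_weight_1"):
        for d in viewer.recognise(n,th)[:2]:
            b=d["bbox"];print(th,np.round(d["p"],2),np.round(b),np.round(atz(c,(b[0]+b[2]/2,b[1]+b[3]/2),.12 if th in("lever_grip","catch_bar","valve") else .04),3))
    cv2.imwrite(f"pics/{n}0.png",cv2.resize(im,(800,600)))
E
```

```text
{'time': 0.0, 'q': [-1.345, 0.528, 1.434, 0.0, 1.181, -0.179], 'joint_velocities': [0.001, -0.002, -0.002, 0.0, -0.001, 0.001], 'joint_torque': [0.0, -44.004, -17.659, 0.063, 0.058, -0.0], 'position': [0.245, -0.574, 0.219], 'tool_rot': [0.98, 0.201, -0.0, -0.001], 'ft_force': [0.259, -0.746, 0.365], 'moment': [-0.005, -0.002, 0.043], 'grip_force': 0.0, 'grip_width': 0.087}
scene [0.143 0.412 0.714]
catch_bar 0.97 [237. 191.  44.  34.] [0.49  0.039 0.12 ]
valve 0.56 [191. 157.  92.  77.] [0.544 0.046 0.12 ]
oring_pot 0.61 [255. 231.  22.  32.] [0.454 0.057 0.04 ]
ref_weight_0 0.65 [280. 217.  13.  16.] [ 0.46  -0.014  0.04 ]
ref_weight_0 0.57 [212. 240.  16.  22.] [0.517 0.127 0.04 ]
ref_weight_1 0.65 [280. 217.  13.  16.] [ 0.46  -0.014  0.04 ]
ref_weight_1 0.57 [212. 240.  16.  22.] [0.517 0.127 0.04 ]
top [ 0.452 -0.01   0.966]
lever_grip 0.7 [202. 155.  59.  87.] [0.531 0.041 0.12 ]
catch_bar 0.66 [231. 190.  11.  55.] [0.493 0.031 0.12 ]
valve 0.86 [199. 136.  93. 111.] [0.547 0.011 0.12 ]
oring_pot 0.69 [220. 225.  19.  15.] [0.463 0.051 0.04 ]
ref_weight_0 0.58 [262. 221.   9.  12.] [ 0.474 -0.032  0.04 ]
ref_weight_0 0.44 [192. 198.  20.  10.] [0.529 0.113 0.04 ]
ref_weight_1 0.58 [262. 221.   9.  12.] [ 0.474 -0.032  0.04 ]
ref_weight_1 0.44 [192. 198.  20.  10.] [0.529 0.113 0.04 ]
```

```bash
python3 - <<'E'
import cv2
a=cv2.imread("pics/top0.png");a=cv2.resize(a,(512,384),interpolation=cv2.INTER_AREA)
from h import *
a=viewer.camera("top").copy()
cv2.imwrite("pics/topc.png",cv2.resize(a[110:260,160:340],(720,600),interpolation=cv2.INTER_CUBIC))
b=viewer.camera("scene").copy()
cv2.imwrite("pics/scc.png",cv2.resize(b[140:275,160:340],(800,600),interpolation=cv2.INTER_CUBIC))
E
```

```text
(no output)
```

View pics/topc.png

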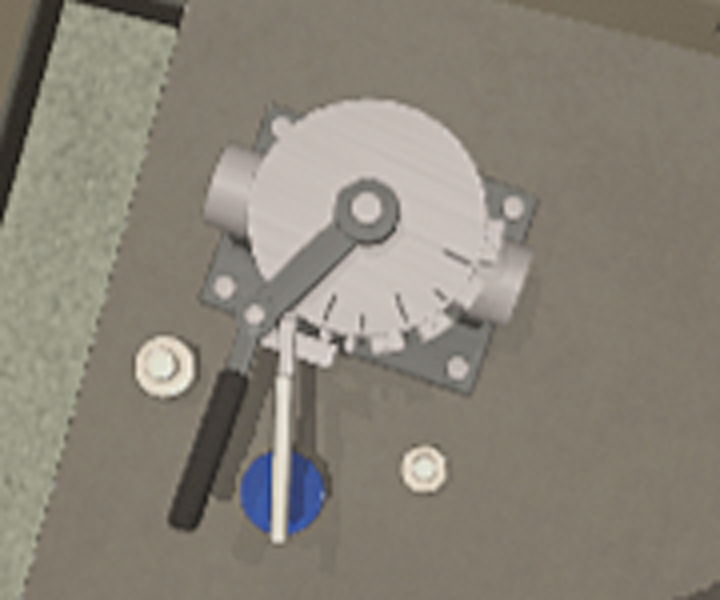

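View pics/scc.png

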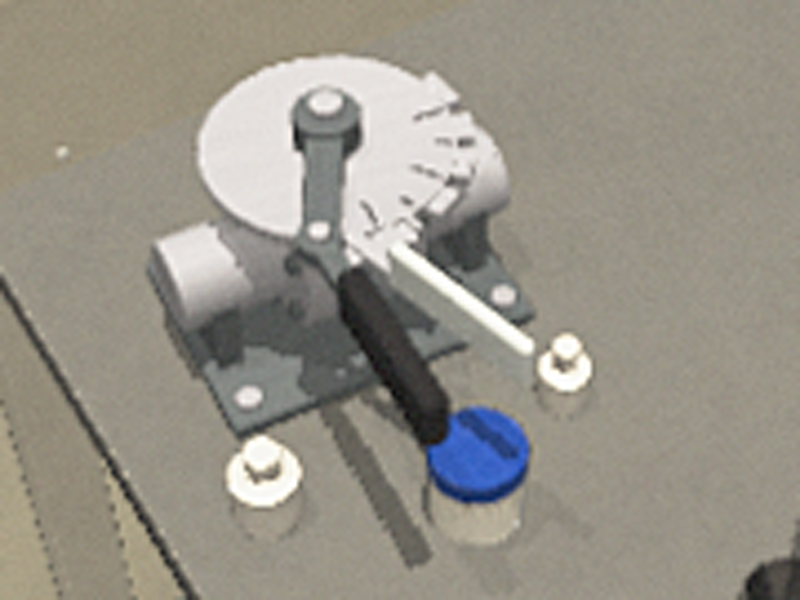

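The top crop shows the stem at (367,207), the black grip from (235,372) to (183,525), and the splayed bar from (285,375) to (279,540) above the blue pot cap. The weights are at (165,365) and (424,468). The plate has ticks near (327,308), (361,327), (402,305) and (458,257).

```bash
python3 - <<'E'
from h import *
c=cam("top")
f=lambda u,v,z:atz(c,(160+(u+.5)/4-.5,110+(v+.5)/4-.5),z)
S=f(367,207,.142);g1=f(235,372,.144);g2=f(183,525,.144);b1=f(285,375,.142);b2=f(279,540,.142)
print("stem",S)
ang=lambda v:np.arctan2(v[1],v[0])
ag=ang(g2-g1);print("grip dir",ag,"bar dir",ang(b2-b1),"gripmid",(g1+g2)/2,"barmid",(b1+b2)/2,"ends",g1,g2,b1,b2)
for d in(ag,ang(b2-b1)-.3):
  x=np.array([np.cos(d),np.sin(d)]);y=np.array([-x[1],x[0]])
  G=S[:2]+.14*x-.0295*y;print("lever_grip pred",G,"in lever frame mid grip",((g1+g2)/2-S)[:2]@x,((g1+g2)/2-S)[:2]@y,((b1+b2)/2-S)[:2]@x,((b1+b2)/2-S)[:2]@y)
for p in((320,318),(361,327),(402,305),(458,257),(361,320)):
  q=f(*p,.114)-S;print("tick",p,np.linalg.norm(q[:2]),ang(q)-ag)
for n,p,z in(("pot",(283,492),.05),("w0",(163,365),.045),("w1",(424,467),.04)):print(n,f(*p,z))
# notches
o=telemetry.get_obs();print(R.from_quat(o["tool_rot"]).as_matrix().round(3))
E
```

```text
stem [ 0.60486183 -0.00076865  0.142     ]
grip dir 2.817383467542868 bar dir 3.1058689518003884 gripmid [0.48283566 0.07859297 0.144     ] barmid [0.47825003 0.04227876 0.142     ] ends [0.52098585 0.06577193 0.144     ] [0.44468547 0.091414   0.144     ] [0.519516   0.04080396 0.142     ] [0.43698407 0.04375356 0.142     ]
lever_grip pred [0.48155291 0.07179279] in lever frame mid grip 0.14095033866387102 -0.03635453813868918 0.13372884326810452 -0.00047139808510976433
lever_grip pred [0.48239658 0.07320779] in lever frame mid grip 0.14135959053384065 -0.034729189118697434 0.13372540600943786 0.0010684220097457661
tick (320, 318) 0.058914075605656535 -0.1151506323078757
tick (361, 327) 0.0582617676436832 0.26087201597185716
tick (402, 305) 0.04995854223558456 -5.595592059012358
tick (458, 257) 0.05189315052383278 -4.816167765800438
tick (361, 320) 0.054595968580937695 0.2568494515791322
pot [0.46178656 0.04756531 0.05      ]
w0 [0.53340043 0.11541728 0.045     ]
w1 [ 0.47552111 -0.03111453  0.04      ]
[[ 0.92   0.393  0.   ]
 [ 0.393 -0.92  -0.   ]
 [-0.     0.    -1.   ]]
```

```bash
python3 -m creep '[{"translation":[27,-29,0],"roll":2,"gripper":87},{"translation":[54,-58,0],"roll":5,"gripper":87},{"translation":[81,-87,0],"roll":7,"gripper":87},{"translation":[108,-116,0],"roll":10,"gripper":87},{"translation":[135,-145,0],"roll":12,"gripper":87}]'; python3 - <<'E'
from h import *
o=telemetry.get_obs();M=R.from_quat(o["tool_rot"]).as_matrix();print(o["time"],o["q"],o["position"],M.round(3))
print(M.T@(np.array([.482,.0725,.22])-o["position"])*1000)
E
```

```text
time: 1.22
position: [0.313, -0.3867, 0.2205]
tool_rot: [0.995, 0.095, 0.0, 0.0]
ft_force: [0.4, 0.2, 1.2]
grip_width: 0.0869
grip_force: 0.0
1.2167 [-1.11542708e+00  3.56612301e-01  1.74649845e+00  2.24088784e-04
  1.03814703e+00  2.64053667e-01] [ 0.31302831 -0.38670595  0.22053233] [[ 0.982  0.19   0.   ]
 [ 0.19  -0.982 -0.   ]
 [ 0.     0.    -1.   ]]
[ 253.15932067 -418.72656996    0.48738419]
```

```bash
python3 -m creep '[{"translation":[21,-34,0],"roll":3,"gripper":87},{"translation":[42,-69,0],"roll":6,"gripper":87},{"translation":[63,-104,0],"roll":9,"gripper":87},{"translation":[84,-139,0],"roll":12,"gripper":87},{"translation":[105,-174,0],"roll":15,"gripper":87}]'; python3 - <<'E'
from h import *
o=telemetry.get_obs();M=R.from_quat(o["tool_rot"]).as_matrix();print(o["time"],o["q"],o["position"],M.round(3))
print(M.T@(np.array([.482,.0725,.22])-o["position"])*1000)
E
```

```text
time: 1.63
position: [0.3826, -0.1956, 0.2208]
tool_rot: [0.999, -0.035, 0.0, 0.0]
ft_force: [0.9, 0.1, 0.5]
grip_width: 0.0866
grip_force: 0.0
1.6333 [-7.34111676e-01  2.64331572e-01  1.89912930e+00  1.38795496e-04
  9.77183473e-01  9.07381835e-01] [ 0.38255151 -0.1956377   0.2207814 ] [[ 0.997 -0.071  0.001]
 [-0.071 -0.997 -0.001]
 [ 0.001  0.    -1.   ]]
[  80.23736458 -274.49935974    0.71164054]
```

```bash
python3 -m creep '[{"translation":[11,-39,0],"roll":3,"gripper":87},{"translation":[22,-78,0],"roll":6,"gripper":87},{"translation":[33,-117,0],"roll":9,"gripper":87},{"translation":[44,-156,0],"roll":12,"gripper":87},{"translation":[55,-195,0],"roll":15,"gripper":87}]'; python3 - <<'E'
from h import *
o=telemetry.get_obs();M=R.from_quat(o["tool_rot"]).as_matrix();print(o["time"],o["q"],o["position"],M.round(3))
print(M.T@(np.array([.482,.0725,.22])-o["position"])*1000)
c=cam("wrist");im=viewer.camera("wrist").copy()
print(-c[1].T@c[2]); cv2.imwrite("pics/w1.png",im)
for n,p in(("S",[.605,-.001,.142]),("G",[.482,.0725,.129])):print(n,proj(c,p))
E
```

```text
time: 2.05
position: [0.4507, -0.0045, 0.2208]
tool_rot: [0.986, -0.165, 0.001, 0.0]
ft_force: [0.4, 0.2, 0.2]
grip_width: 0.0873
grip_force: 0.0
2.05 [-2.58803143e-01  2.92972692e-01  1.85273235e+00 -7.73227612e-05
  9.94832723e-01  1.64386616e+00] [ 0.4506816  -0.00451027  0.22083567] [[ 0.945 -0.326  0.001]
 [-0.326 -0.945 -0.   ]
 [ 0.001 -0.    -1.   ]]
[  4.52102789 -83.01189365   0.84146642]
[ 0.52215136 -0.02903144  0.38552108]
S [176.74997373   5.97268316]
G [158.15509965 187.9915617 ]
```

View pics/w1.png

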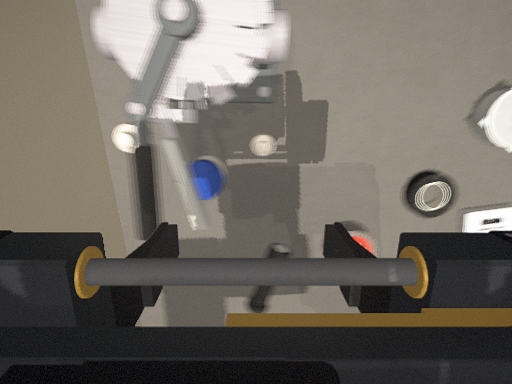

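The blurred wrist view, taken in motion, has the stem at (177,12), the grip at about (147,190) and the bar at about (185,175). That matches my model, so I'll move above the grip and look again at rest.

```bash
python3 -m creep '[{"translation":[2,-41,0],"roll":0,"gripper":87},{"translation":[4,-80,0],"roll":0,"gripper":87},{"translation":[4,-80,0],"roll":0,"gripper":87},{"translation":[4,-80,0],"roll":0,"gripper":87}]'; python3 - <<'E'
from h import *
o=telemetry.get_obs();M=R.from_quat(o["tool_rot"]).as_matrix();print(o["q"],o["position"],M.round(3))
c=cam("wrist");im=viewer.camera("wrist").copy()
cv2.imwrite("pics/w2.png",cv2.resize(im,(800,600),interpolation=cv2.INTER_CUBIC))
for n,p in(("S",[.605,-.001,.142]),("G",[.482,.0725,.129])):print(n,proj(c,p)*800/512)
E
```

```text
time: 2.43
position: [0.4802, 0.0695, 0.2205]
tool_rot: [0.987, -0.161, 0.0, 0.0]
ft_force: [-0.8, 0.6, -0.4]
grip_width: 0.0869
grip_force: 0.0
[-8.69540772e-02  3.40181353e-01  1.77486989e+00 -2.56128296e-04
  1.02600455e+00  1.80838217e+00] [0.48023101 0.06948973 0.22051341] [[ 0.948 -0.319  0.001]
 [-0.319 -0.948 -0.   ]
 [ 0.001  0.    -1.   ]]
S [450.1086358   19.00000122]
G [385.72296849 300.28525405]
```

View pics/w2.png

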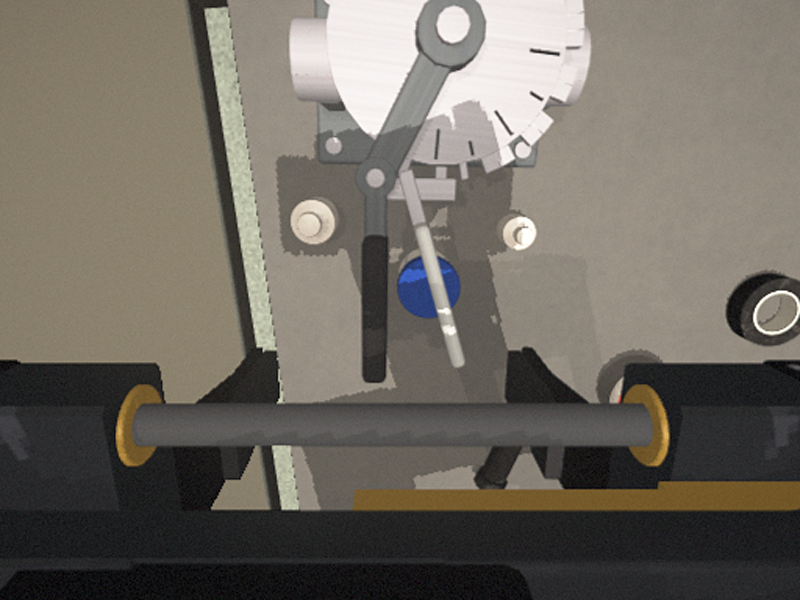

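At rest the stem is at (454,24) and the grip runs upright at x≈374 from y 237 to 380. The bar goes from (420,222) to (458,365). Long ticks are at (437,143), (503,122) and (545,51), with short ones at (472,147) and (536,96).

```bash
python3 - <<'E'
from h import *
c=cam("wrist");o=telemetry.get_obs();M=R.from_quat(o["tool_rot"]).as_matrix()
f=lambda u,v,z:atz(c,((u+.5)*.64-.5,(v+.5)*.64-.5),z)
S=f(454,24,.142);g1=f(374.5,237,.144);g2=f(373.5,381,.144)
ang=lambda v:np.arctan2(v[1],v[0])
ag=ang(g2-g1);print("S",S,"grip",ag,(g1+g2)/2)
for p in((436.5,143),(471.5,147),(503,122),(536,96.5),(544.5,51)):
  q=f(*p,.114)-S;print(np.linalg.norm(q[:2]),(ang(q)-ag)%(2*np.pi))
# direction of long half tick
for a,b in(((438,129),(436,158)),((497,111),(510,134)),((530,50),(559,53))):
  print("dir",ang(f(*b,.114)-f(*a,.114))-ag)
x=np.array([np.cos(ag),np.sin(ag),0]);y=np.array([-x[1],x[0],0])
G=S+.14*x-.0295*y;m=(g1+g2)/2;print("G",G,"from grip",m+.0065*y-0*x,"mid in lever",(m-S)@x,(m-S)@y)
print("tool y ang",np.degrees(ang(M[:,1])),"want",np.degrees(ag+np.pi/2)%360-360)
E
```

```text
S [ 0.60168503 -0.00348737  0.142     ] grip 2.7982207715691136 [0.48125114 0.07805064 0.144     ]
0.05147750092985584 6.2198328896761055
0.05557713786954614 0.2973326656093036
0.05152810481434527 0.687160696860607
0.05613989999989324 1.076451748519661
0.051774842103025444 1.4844727619742422
dir -0.02798230315542627
dir -5.674818112676723
dir -4.78676888294884
G [0.47978914 0.07142353 0.142     ] from grip [0.47906283 0.07193008 0.144     ] mid in lever 0.14085445169452074 -0.03623244737919497
tool y ang -108.72047302693817 want -109.67375964324899
```

```bash
python3 -m creep '[{"translation":[0,4,0],"roll":1,"gripper":87},{"translation":[0,4,30],"roll":1,"gripper":87},{"translation":[0,4,62],"roll":1,"gripper":87},{"translation":[0,4,92],"roll":1,"gripper":87},{"translation":[0,4,92],"roll":1,"gripper":87}]' && python3 -m creep '[{"translation":[0,0,0],"roll":0,"gripper":40},{"translation":[0,0,0],"roll":0,"gripper":40},{"translation":[0,0,0],"roll":0,"gripper":40},{"translation":[0,0,0],"roll":0,"gripper":40},{"translation":[0,0,0],"roll":0,"gripper":40}]' 30
```

```text
time: 2.9
position: [0.4741, 0.0625, 0.1243]
tool_rot: [0.985, -0.174, -0.006, 0.001]
ft_force: [-0.1, -0.1, 0.5]
grip_width: 0.087
grip_force: 0.0
time: 3.32
position: [0.4795, 0.064, 0.1299]
tool_rot: [0.985, -0.173, 0.002, -0.0]
ft_force: [-0.2, -0.7, -0.4]
grip_width: 0.0617
grip_force: 0.0
```

```bash
for i in 1; do python3 -m creep '[{"translation":[0,-4,1],"roll":0,"gripper":15},{"translation":[0,-4,1],"roll":0,"gripper":15},{"translation":[0,-4,1],"roll":0,"gripper":15},{"translation":[0,-4,1],"roll":0,"gripper":15},{"translation":[0,-4,1],"roll":0,"gripper":15}]' 35; python3 -m creep '[{"translation":[0,0,0],"roll":0,"gripper":15},{"translation":[0,0,0],"roll":0,"gripper":15},{"translation":[0,0,0],"roll":0,"gripper":15},{"translation":[0,0,0],"roll":0,"gripper":15},{"translation":[0,0,0],"roll":0,"gripper":15}]' 35; done
```

```text
time: 3.73
position: [0.4773, 0.0701, 0.1277]
tool_rot: [0.985, -0.173, -0.003, -0.002]
ft_force: [-4.7, 9.1, 5.7]
grip_width: 0.0285
grip_force: 15.4
time: 4.15
position: [0.477, 0.0703, 0.1277]
tool_rot: [0.985, -0.173, -0.003, -0.001]
ft_force: [-5.1, 7.1, 4.9]
grip_width: 0.0259
grip_force: 34.7
```

```bash
python3 -m creep '[{"translation":[-1.6,10,0],"roll":-4,"gripper":15},{"translation":[-2.5,20,0],"roll":-8,"gripper":15},{"translation":[-2.7,30,0],"roll":-12,"gripper":15},{"translation":[-2.2,40,0],"roll":-16,"gripper":15},{"translation":[-1.1,50,0],"roll":-20,"gripper":15}]' 35;  python3 -m creep '[{"translation":[0,0,0],"roll":0,"gripper":15},{"translation":[0,0,0],"roll":0,"gripper":15},{"translation":[0,0,0],"roll":0,"gripper":15}]'
cat > la.py <<'E'
from h import *
o=telemetry.get_obs();M=R.from_quat(o["tool_rot"]).as_matrix();p=o["position"]
S=np.array([.603,-.002]);v=np.array(p[:2])-S;print("r",np.linalg.norm(v),"lever from TCP",(np.arctan2(v[1],v[0])+np.arctan(29.5/140))%(2*np.pi)-2.803,"from yaw",(np.arctan2(M[1,1],M[0,1])-np.pi/2)%(2*np.pi)-2.803, o["ft_force"],o["grip_width"])
E
python3 la.py
```

```text
time: 4.57
position: [0.4601, 0.023, 0.1277]
tool_rot: [1.0, 0.003, -0.001, -0.001]
ft_force: [-1.6, 5.3, 2.3]
grip_width: 0.0256
grip_force: 34.6
time: 4.82
position: [0.4598, 0.0217, 0.1277]
tool_rot: [1.0, 0.001, -0.002, 0.0]
ft_force: [-5.2, -0.6, 6.7]
grip_width: 0.026
grip_force: 34.8
r 0.14514985286585094 lever from TCP 0.38256155966934546 from yaw 0.3409960941607162 [-5.19097379 -0.62888998  6.69531907] 0.025966261186328967
```

```bash
python3 -m creep '[{"translation":[-1.6,10,0],"roll":-4,"gripper":15},{"translation":[-2.5,20,0],"roll":-8,"gripper":15},{"translation":[-2.7,30,0],"roll":-12,"gripper":15},{"translation":[-2.7,30,0],"roll":-12,"gripper":15},{"translation":[-2.7,30,0],"roll":-12,"gripper":15}]' 35; python3 la.py; python3 - <<'E'
from h import *
im=viewer.camera("wrist");cv2.imwrite("pics/w3.png",cv2.resize(im[:260,120:440],(800,600),interpolation=cv2.INTER_CUBIC))
E
```

```text
time: 5.23
position: [0.4581, -0.0088, 0.1277]
tool_rot: [0.994, 0.106, -0.001, 0.0]
ft_force: [-4.7, -2.6, 4.6]
grip_width: 0.0258
grip_force: 34.8
r 0.14503016075724404 lever from TCP 0.5933784401403961 from yaw 0.55021311254872 [-4.73562843 -2.63052098  4.62098255] 0.025807288218392864
```

View pics/w3.png

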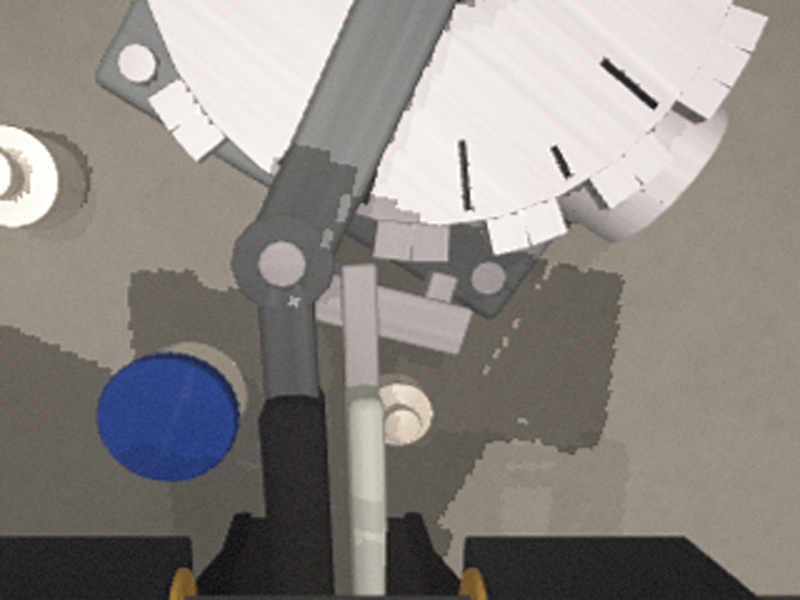

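The lever is squeezed and the weights and pot are untouched. The half tick is at (463,175) with its gap near (468,238), and the tooth is at (440,285), just short of it. I'll ease the grip so the tooth rides the rim.

```bash
python3 -m creep '[{"translation":[0,0,0],"roll":0,"gripper":15},{"translation":[0,0,0],"roll":0,"gripper":15},{"translation":[0,0,0],"roll":0,"gripper":15},{"translation":[0,0,0],"roll":0,"gripper":15},{"translation":[0,0,0],"roll":0,"gripper":15}]' 4; python3 la.py
```

```text
time: 5.7
position: [0.4596, -0.009, 0.1277]
tool_rot: [0.994, 0.106, 0.0, 0.0]
ft_force: [-3.2, -4.5, 5.9]
grip_width: 0.0344
grip_force: 3.9
r 0.14357792503008268 lever from TCP 0.5951549811232364 from yaw 0.550456632412454 [-3.24384528 -4.48319591  5.89972934] 0.03444379951492382
```

```bash
python3 -m creep '[{"translation":[-0.4,2.5,0],"roll":-1,"gripper":15},{"translation":[-0.8,5,0],"roll":-2,"gripper":15},{"translation":[-1.2,7.5,0],"roll":-3,"gripper":15},{"translation":[-1.2,7.5,0],"roll":-3,"gripper":15},{"translation":[-1.2,7.5,0],"roll":-3,"gripper":15}]' 4; python3 la.py
```

```text
time: 6.12
position: [0.4612, -0.014, 0.1276]
tool_rot: [0.992, 0.13, 0.002, -0.002]
ft_force: [1.8, 8.8, 3.2]
grip_width: 0.0422
grip_force: 4.0
r 0.14230109372778169 lever from TCP 0.6309999590600293 from yaw 0.5988079865035179 [1.79106624 8.82535382 3.15286805] 0.042184430067981823
```

```bash
python3 -m creep '[{"translation":[0,0,0],"roll":0,"gripper":15},{"translation":[0,0,0],"roll":0,"gripper":15},{"translation":[0,0,0],"roll":0,"gripper":15},{"translation":[0,0,0],"roll":0,"gripper":15},{"translation":[0,0,0],"roll":0,"gripper":15}]' 4; python3 la.py;  python3 - <<'E'
from h import *
im=viewer.camera("wrist");cv2.imwrite("pics/w4.png",cv2.resize(im[:260,120:440],(800,600),interpolation=cv2.INTER_CUBIC))
E
```

```text
time: 6.53
position: [0.4612, -0.0139, 0.1276]
tool_rot: [0.992, 0.13, 0.002, -0.002]
ft_force: [1.4, 8.3, 3.3]
grip_width: 0.0424
grip_force: 4.0
r 0.1423403375567936 lever from TCP 0.6297748072662364 from yaw 0.5992194869778462 [1.42464305 8.29955788 3.34395818] 0.042364253989048854
```

View pics/w4.png

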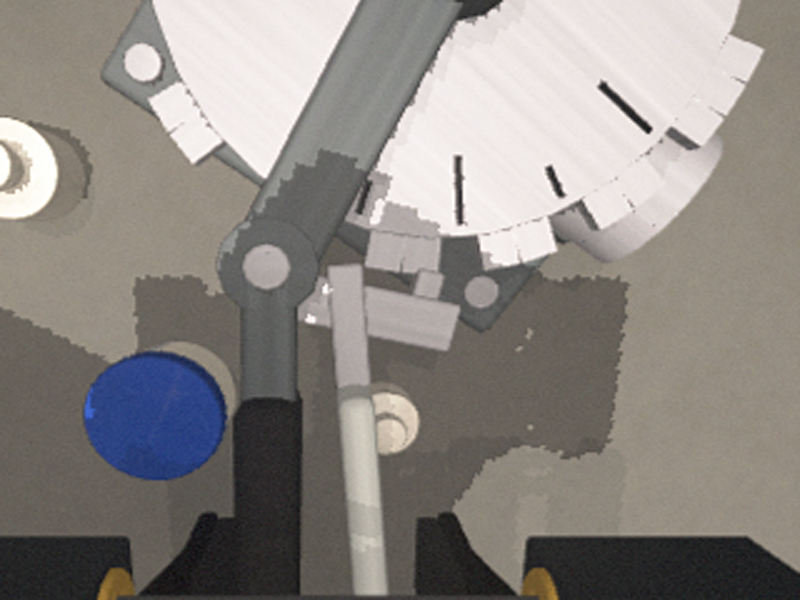

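The tooth at (425,285) is still riding the rim, short of the half gap at about (458,245). The soft fingers gave way instead of driving the lever, so I'll hold a fixed 40 mm opening stiffly and push slowly.

```bash
python3 -m creep '[{"translation":[0,0,0],"roll":0,"gripper":40},{"translation":[-0.4,2.5,0],"roll":-1,"gripper":40},{"translation":[-0.8,5,0],"roll":-2,"gripper":40},{"translation":[-1.2,7.5,0],"roll":-3,"gripper":40},{"translation":[-1.2,7.5,0],"roll":-3,"gripper":40}]' 30; python3 la.py
```

```text
time: 7.0
position: [0.4619, -0.0231, 0.1276]
tool_rot: [0.988, 0.158, 0.002, -0.001]
ft_force: [1.1, 3.5, 3.0]
grip_width: 0.0401
grip_force: 7.5
r 0.14262852473263313 lever from TCP 0.6946142485573992 from yaw 0.6550182923209462 [1.14066197 3.47749683 2.99234674] 0.04006594027107874
```

```bash
python3 -m creep '[{"translation":[-0.2,1.3,0],"roll":-0.5,"gripper":40},{"translation":[-0.4,2.5,0],"roll":-1,"gripper":40},{"translation":[-0.6,3.7,0],"roll":-1.5,"gripper":40},{"translation":[-0.6,3.7,0],"roll":-1.5,"gripper":40}]' 30; python3 la.py
```

```text
time: 7.33
position: [0.4625, -0.027, 0.1276]
tool_rot: [0.985, 0.17, 0.002, -0.0]
ft_force: [2.1, 4.7, 3.0]
grip_width: 0.0403
grip_force: 7.8
r 0.1426788838547887 lever from TCP 0.7221021851773441 from yaw 0.6807636605175613 [2.07074422 4.65726178 2.95227142] 0.04027084252660891
```

```bash
python3 -m creep '[{"translation":[-0.2,1.3,0],"roll":-0.5,"gripper":40},{"translation":[-0.4,2.5,0],"roll":-1,"gripper":40},{"translation":[-0.4,2.5,0],"roll":-1,"gripper":40},{"translation":[-0.4,2.5,0],"roll":-1,"gripper":40}]' 30; python3 la.py;  python3 - <<'E'
from h import *
im=viewer.camera("wrist");cv2.imwrite("pics/w5.png",cv2.resize(im[:260,120:440],(800,600),interpolation=cv2.INTER_CUBIC))
E
```

```text
time: 7.67
position: [0.463, -0.0296, 0.1276]
tool_rot: [0.984, 0.179, 0.002, -0.0]
ft_force: [1.9, 5.2, 2.3]
grip_width: 0.0401
grip_force: 7.6
r 0.14271737788813035 lever from TCP 0.7405638102996059 from yaw 0.6980062924991897 [1.91594632 5.15310194 2.30784967] 0.040141663119371625
```

View pics/w5.png

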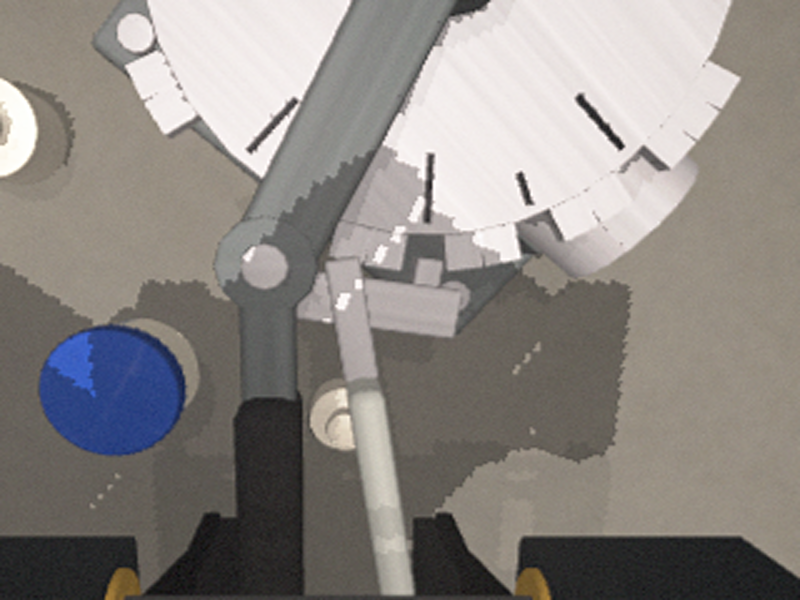

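The tooth at (428,272) is aligned with the half notch and entering it, and the bar has splayed out to the 40 mm limit. I'll open to let it drop.

```bash
python3 -m creep '[{"translation":[0,0,0],"roll":0,"gripper":46},{"translation":[0,0,0],"roll":0,"gripper":52},{"translation":[0,0,0],"roll":0,"gripper":58},{"translation":[0,0,0],"roll":0,"gripper":58},{"translation":[0,0,0],"roll":0,"gripper":58}]' 30; python3 la.py;  python3 - <<'E'
from h import *
im=viewer.camera("wrist");cv2.imwrite("pics/w6.png",cv2.resize(im[:260,120:440],(800,600),interpolation=cv2.INTER_CUBIC))
E
```

```text
time: 8.13
position: [0.463, -0.031, 0.1277]
tool_rot: [0.984, 0.179, 0.001, 0.001]
ft_force: [2.9, -0.6, 0.1]
grip_width: 0.0569
grip_force: 1.4
r 0.14299541021162454 lever from TCP 0.7504062828745699 from yaw 0.6986897526521263 [ 2.94799835 -0.55144956  0.09741678] 0.05688525581754895
```

View pics/w6.png

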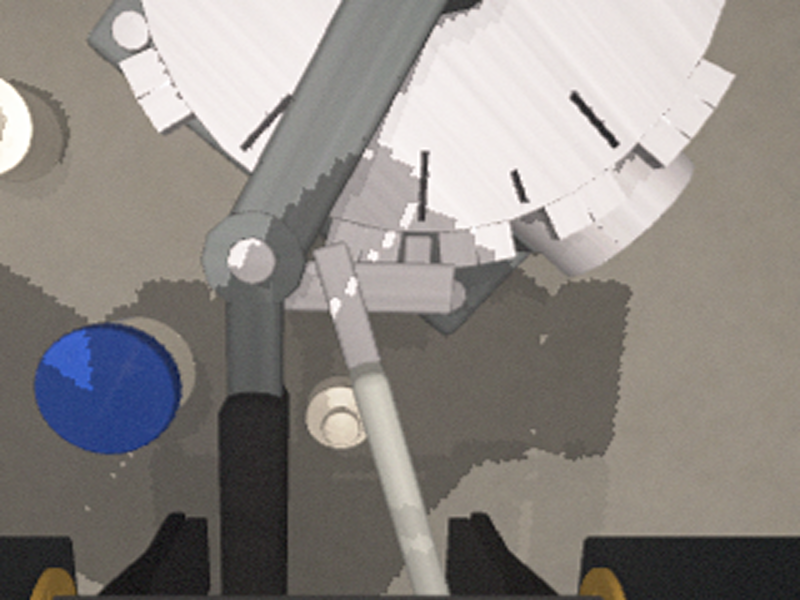

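The tooth at (420,247) sits fully in the half notch and the bar is splayed to the released angle. I'll open fully, centre the tool and retreat straight up.

```bash
python3 -m creep '[{"translation":[0,0,0],"roll":0,"gripper":87},{"translation":[0,2,0],"roll":0,"gripper":87},{"translation":[0,2,0],"roll":0,"gripper":87},{"translation":[0,2,0],"roll":0,"gripper":87},{"translation":[0,2,0],"roll":0,"gripper":87}]' 30; python3 -m creep '[{"translation":[0,0,0],"roll":0,"gripper":87},{"translation":[0,0,-25],"roll":0,"gripper":87},{"translation":[0,0,-55],"roll":0,"gripper":87},{"translation":[0,0,-90],"roll":0,"gripper":87},{"translation":[0,0,-90],"roll":0,"gripper":87}]';  python3 -m creep '[{"translation":[0,0,0],"roll":0,"gripper":87},{"translation":[0,0,0],"roll":0,"gripper":87},{"translation":[0,0,0],"roll":0,"gripper":87}]'; python3 - <<'E'
from h import *
im=viewer.camera("wrist");cv2.imwrite("pics/w7.png",im)
E
```

```text
time: 8.6
position: [0.4611, -0.0316, 0.1271]
tool_rot: [0.984, 0.179, -0.001, -0.001]
ft_force: [0.6, -0.4, 0.1]
grip_width: 0.0826
grip_force: 0.0
time: 9.02
position: [0.4658, -0.0328, 0.2227]
tool_rot: [0.984, 0.179, 0.005, 0.003]
ft_force: [0.7, -0.1, -0.1]
grip_width: 0.087
grip_force: 0.0
time: 9.27
position: [0.461, -0.0315, 0.2163]
tool_rot: [0.984, 0.179, -0.001, -0.001]
ft_force: [-0.3, 0.1, 0.1]
grip_width: 0.0872
grip_force: 0.0
```

View pics/w7.png

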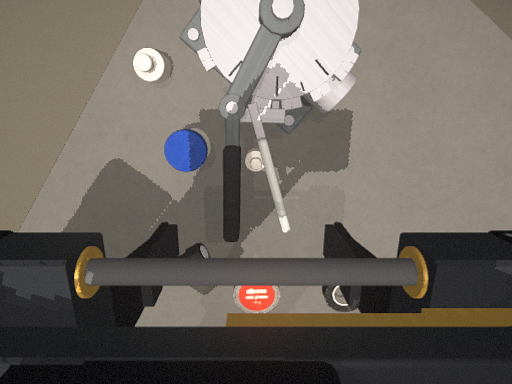

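The catch bar, ending at (285,225), is fully splayed and the tooth is seated. The pot (186,150) and both weights (150,65) and (255,160) stand upright, and the gripper is clear of everything.

```bash
python3 -c "
from rig import hand_in
print(hand_in())"
```

```text
the job is handed in; nothing more can be done
None
```

The job is handed in: the camera shows the lever in the half-open notch with the catch sprung home, the pot and both weights standing where they were, and the arm clear; no verdict came back.

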